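Press the extruder plunger home

TASK

Take the plunger with the thick wooden handle out of the tool stand, put it foot down into the barrel of the clay extruder and press it until the piston inside bottoms. The black ring on the plunger should then be level with the barrel's rim; leave the plunger standing in the barrel and let go.

Things in the scene. Friction and masses are not known exactly. Their poses are not given: they have to be found in the camera images.
- plunger_handle (a point): Centre of the plunger's handle, 25 mm below its top, 127 mm above its foot; z up along the rod. Loose, 152 mm long, 0.15 kg: steel rod 20 mm in diameter with a chamfered foot, topped by a dark wooden cylinder handle 30 mm in diameter, 50 mm tall. A black ring on the steel, 42 mm below this point, is the depth mark. Starts upright in either socket of the stand.
- stand: Fixed light wooden block, 70 (x) by 170 (y) by 55 mm tall, origin under its centre. Two round sockets, 23 mm wide, 45 mm deep, at its own y = -45 and +45 mm: one holds the plunger, the other a plain light dowel, 18 mm in diameter, no handle, its top 100 mm above the table (not needed). Fingers closing along the stand's x stay clear of the dowel.
- barrel_rim (a point): Centre of the extruder barrel's mouth, at rim level, 115 mm above the table; z up. Fixed upright aluminium tube, 48 mm outside, 64 mm at its flared rim, on a 100 mm square wooden foot. The mouth, 56 mm inside, narrows over 17 mm to a 40 mm bore; blind, floor 95 mm below the rim. (The white plaster block with a shallow hole and dark bands is not the barrel.)
- piston (a joint): Travel in m of the black rubber piston, a 10 mm thick disc filling the bore: 0 = highest, its top 50 mm below the rim; 0.035 = home on the bore's floor (hard stop), its top 85 mm below the rim. Starts at 0 to 0.015, stays where left, and yields downwards to about 8 N (11 N at 30 mm/s, stiffer the faster), more than the plunger weighs: it must be pressed.
Mind the look-alikes: they are no part of the job. Leave any blue look-alike of the part that bears barrel_rim alone.

How it is judged:
By the outcome, as a careful person would: the job done as asked, in the order asked, and still so for the second after the job is handed in, with the robot touching nothing.
It also fails if it takes over 38 s, if anything falls off the work surface, if the arm or the gripper's body presses on something with over 40 N, if the wrist force passes 120 N, or if a joint passes its speed limit or range.

ROBOT

A 6-joint arm with a two-finger parallel gripper is mounted at the origin on the work surface. World frame = base frame: x ahead of the robot, y to its left, z up, the work surface at z = 0. Lengths are in m, angles in rad, forces in N, time in s.
With the tool pointing down it reaches from about 0.35 to 0.775 m from the base axis. Payload 5.5 kg.
Tool frame: the origin (TCP) lies midway between the tips of the shut fingers; the grasp point (between the pads) lies grip_point_offset behind it (grip_point_offset is the distance from the TCP to the grasp point, in m); z points along the fingers, y is the direction in which the jaws open and shut (so a half turn about z gives the same grasp; the last joint's range is limited). The gripper opens to 85 mm and grips with 20 to 120 N. Pads are 22 mm wide; open, the fingers measure 114 mm over their backs; the gripper's body (76 mm by 85 mm) begins 54 mm behind the grasp point. The pads swing forward as they close: fully open they stand 13 mm farther back than shut.
Start: joints at [-1.48, 0.313, 0.046, 1.304, 0, 1.431], TCP at [0.132, -0.56, 0.231] pointing down, gripper open.
Joint ranges: [-2.76, 2.76], [-0.86, 1.69], [-1.03, 1.26], [-2.2, 2.34], [-1.47, 1.5], [-3.14, 3.14]. Speed limits (rad/s): [2.57, 2.57, 3.14, 3.14, 3.14, 3.14].

INTERFACE

Orientations are given as a unit quaternion [w, x, y, z].
In Python, from workcell import * gives the robot as it stands.
- The arm moves only by the tool send_rows, never from a script. Its argument "series" is one flat list of numbers, 7 for each row, row after row: the shift along the tool's x, y, z in cm, then the turn, a rotation vector about the tool's x, y, z in degrees, then the opening, from 0 (shut) to 1 (fully open). A call has 1 to 10 rows; each row is the pose to reach, as a shift and turn from the pose commanded when the call began, along the tool's axes at that moment; what a row does not reach only later rows make up. A row lasts 1/12 s, in which the tool goes at most 41.7 mm and 7.16 degrees, less where a joint would pass 70% of its speed; a pose out of reach is approached as far as the arm can. A call with a gripper value outside its range is refused whole. The fingers move at their own pace and stop on an object; "newtons" is the grip in N (left out, the last holds). Time passes only in rows, so rows that repeat a pose let the fingers close. It gives the time, the measured TCP pose, the force and the opening at its end, in the units of the state.
- get_state(): the state, without advancing time (a new reading comes with each control period).
- read_camera(name): name is "scene" or "top" or "wrist"; returns the picture (384x512x3 uint8, blue, green, red); there is no depth.
- camera_info(name): a dict with "K" (3x3 intrinsics, pixels), "D" ([k1, k2, p1, p2, k3] as OpenCV has them; the pictures are not rectified), "xyz" and "attitude" of the camera in the world. Camera axes: x right, y down, z forward; pixel columns grow to the right and rows downward; lengths in m; the calibration is good to about 2 mm. A picture is of the moment at which its call begins: read the wrist's pose just before it. camera_info takes no time and is no camera call; for the wrist camera it gives the pose at the moment of the call.
- hand_in(): hands the job in, once; it reports no verdict.
Trained networks look in the newest picture that a camera, given by its name, has taken for a name from the list of things; names that differ only in an ending like _2 or _b are one class to them, and where a whole thing is asked for, a point or a joint stands for the part that bears it (a point fixed in the world has none). Each returns a list of dicts, best first, with "p" (0 to 1); they miss things now and then, are a little off and sometimes report something else, mostly with a low value. They report only what shows in the picture. A call takes as long as a camera call. They do not tell look-alikes from the thing itself.
- silhouettes(camera, label): "pixels" (384x512 bool, what is visible of it) and "box" ([left, top, width, height] in pixels, round what is visible of it).
The state is a dict: "clock": time; "joint_pos": joint angles; "qvel": joint speeds; "tau": joint torques, N m; "tcp_pos": TCP position; "orientation": TCP orientation; "wrist_force": force on the tool from outside, world axes, zero at the start; "ft_torque": the same for the moment, N m; "finger_gap": finger opening in m.
Only numpy, scipy, OpenCV 4.12 (cv2) and the standard library are available. Lean on these libraries where they do the work, as an engineer would, in place of code of your own. Each camera call takes 0.05 s, during which the arm holds its last target. There are 200 camera calls.

## Working session

There is one attempt and no reset: what is moved stays moved. The work goes in short steps, Python scripts to look and compute and a tool call to move; the robot and the scene stay as the last step left them, time stands still between calls to the robot, and variables do not carry over. Pictures are saved under pics/ and viewed, about 8 in all and at most 12, crops included, and the job is handed in when it is done.

Besides the shell and the picture viewer there is one more tool, called after "Emit:" as name(argument=value, ...) on one line, values as JSON. send_rows: Moves the arm, as the interface text tells. Its arguments: {"type":"object","properties":{"series":{"type":"array"},"newtons":{"type":"number"}},"required":["series"]}

```bash
mkdir -p pics; ls
cat > h.py <<'E'
from workcell import *
import numpy as np, cv2
from scipy.spatial.transform import Rotation as R
def rot(q): return R.from_quat([q[1],q[2],q[3],q[0]]).as_matrix()
def ray(info,uv):
    K=np.array(info["K"],float);D=np.array(info["D"],float)
    p=cv2.undistortPoints(np.array(uv,float).reshape(-1,1,2),K,D).reshape(-1,2)
    d=np.c_[p,np.ones(len(p))]@att(info).T
    return np.array(info["xyz"]),d
def att(info):
    a=np.array(info["attitude"],float)
    return rot(a) if a.size==4 else a.reshape(3,3)
def at_z(info,uv,z):
    o,d=ray(info,uv); return o+d*((z-o[2])/d[:,2])[:,None]
def proj(info,P):
    A=att(info); r=cv2.Rodrigues(A.T)[0]; t=-A.T@np.array(info["xyz"])
    return cv2.projectPoints(np.array(P,float).reshape(-1,1,3),r,t,np.array(info["K"],float),np.array(info["D"],float))[0].reshape(-1,2)
E
python3 - <<'E'
from h import *
print(get_state())
for c in ("scene","top"):
    i=camera_info(c); print(c,i)
    im=read_camera(c); cv2.imwrite(f"pics/{c}0.png",im)
    for l in ("plunger_handle","stand","barrel_rim","piston"):
        for s in silhouettes(c,l): 
            m=s["pixels"]; ys,xs=np.nonzero(m); print(l,round(s["p"],2),s["box"],xs.mean().round(1),ys.mean().round(1),len(xs))
E
```

```text
pics
{'clock': 0.0, 'joint_pos': array([-1.47957677e+00,  3.14023485e-01,  4.49519211e-02,  1.30362125e+00,
       -3.34643156e-06,  1.43118287e+00]), 'qvel': array([ 4.52165987e-04,  8.47149376e-05,  5.61570809e-04, -5.22783811e-04,
        3.54957184e-04,  1.13238892e-04]), 'tau': array([-1.14096338e-04, -4.80633688e+01,  2.98528272e+01,  1.95897178e-02,
       -2.03026707e-04, -1.80423335e-06]), 'tcp_pos': array([ 0.1314864, -0.5592162,  0.2303847]), 'orientation': array([-9.48006686e-04,  9.93346459e-01,  1.15160384e-01,  2.12696432e-05]), 'wrist_force': array([ 0.14299933, -0.57878639,  0.82492123]), 'ft_torque': array([ 0.00405312,  0.02225613, -0.00288434]), 'finger_gap': 0.08534188169948727}
scene {'K': array([[397.84119224,   0.        , 259.57129284],
       [  0.        , 397.84119224, 189.26412778],
       [  0.        ,   0.        ,   1.        ]]), 'D': array([-0.06664893,  0.        ,  0.        ,  0.        ,  0.        ]), 'xyz': array([ 0.96670952, -0.20370941,  0.84029664]), 'attitude': array([-0.2711585 ,  0.8219195 ,  0.47683326, -0.15346483])}
plunger_handle 0.
[... 455 characters left out ...]
    [  0.        ,   0.        ,   1.        ]]), 'D': array([0.0082037, 0.       , 0.       , 0.       , 0.       ]), 'xyz': array([0.40261418, 0.06352766, 1.13505126]), 'attitude': array([-0.04529004,  0.70904058, -0.70266699,  0.03833227])}
plunger_handle 0.57 [270.2, 206.0, 13.7, 10.5] 276.6 209.9 119
stand 0.92 [260.4, 191.5, 63.6, 34.2] 291.2 210.0 1229
barrel_rim 0.86 [139.6, 130.5, 43.6, 44.4] 160.7 149.5 1120
barrel_rim 0.75 [182.1, 174.2, 42.3, 45.9] 202.5 196.6 1100
barrel_rim 0.61 [189.7, 242.9, 34.6, 36.5] 206.8 259.7 1166
piston 0.5 [194.3, 188.6, 9.2, 11.6] 199.0 194.0 102
piston 0.44 [197.2, 259.9, 11.0, 7.9] 203.5 260.9 90
piston 0.38 [150.2, 139.2, 10.9, 7.8] 156.1 144.4 80
```

Run:
```python
import cv2
a=cv2.imread("pics/scene0.png")[90:290,150:460];b=cv2.imread("pics/top0.png")[110:290,110:350]
cv2.imwrite("pics/s1.png",cv2.resize(a,None,fx=2.5,fy=2.5,interpolation=2));cv2.imwrite("pics/t1.png",cv2.resize(b,None,fx=3.2,fy=3.2,interpolation=2))
```

```text
(no output)
```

View pics/s1.png

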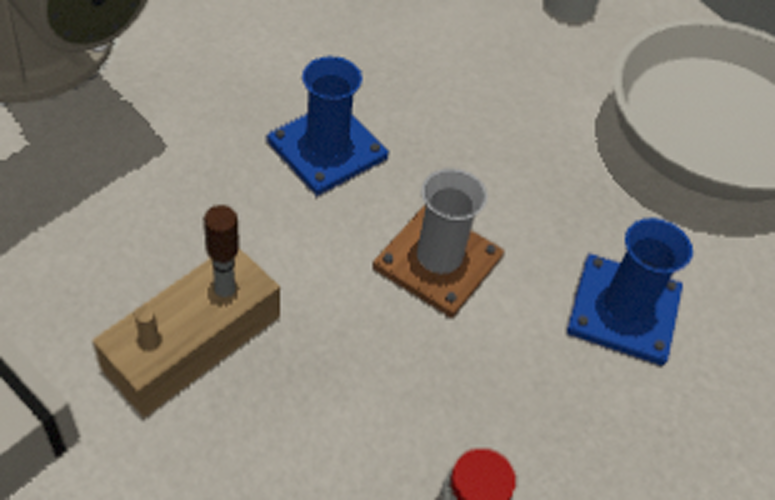

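View pics/t1.png

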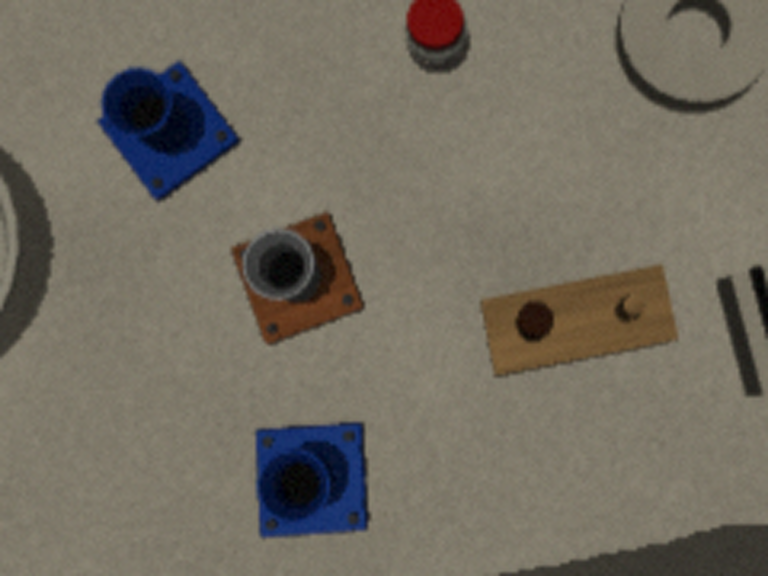

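The grey barrel on the brown foot is the real one: its rim is at top (197,192.5) and scene (332,168). The plunger's handle top is at top (277,210) and scene (238,177). Both blue barrels are look-alikes.

Run:
```python
from h import *
T=camera_info("top");S=camera_info("scene")
for n,t,s,z in (("plunger top",(277.2,210.3),(238.4,176.8),.162),("rim",(197.2,192.5),(331.6,168),.115)):
    print(n,at_z(T,[t],z),at_z(S,[s],z))
    A=[];b=[]
    for i,u in((T,t),(S,s)):
        o,d=ray(i,[u]);d=d[0]/np.linalg.norm(d);M=np.eye(3)-np.outer(d,d);A.append(M);b.append(M@o)
    x=np.linalg.lstsq(np.vstack(A),np.hstack(b),rcond=None);print("tri",x[0])
# stand block top corners in top crop
c=np.array([[482,300],[661,265],[678,340],[496,376]])/3.2+110
P=at_z(T,c,.055);print(P, np.degrees(np.arctan2(*(P[0]-P[1])[[1,0]])), np.linalg.norm(P[0]-P[1]),np.linalg.norm(P[0]-P[3]),P.mean(0))
st=get_state();print(rot(st["orientation"]))
im=cv2.imread("pics/top0.png");
print(camera_info("wrist"))
```

```text
plunger top [[0.48159857 0.02412024 0.162     ]] [[0.485012   0.02512012 0.162     ]]
tri [0.48235483 0.02506877 0.15898015]
rim [[0.5330564  0.24464611 0.115     ]] [[0.53696239 0.24488067 0.115     ]]
tri [0.53415865 0.24631344 0.11097648]
[[ 0.50908258  0.06836593  0.055     ]
 [ 0.54274362 -0.09544056  0.055     ]
 [ 0.47407513 -0.11026175  0.055     ]
 [ 0.43986942  0.05503791  0.055     ]] 101.61221530746502 0.16722927633932902 0.07048473353548058 [ 0.49144269 -0.02057462  0.055     ]
[[ 9.73480616e-01  2.28769513e-01  5.88783452e-06]
 [ 2.28769513e-01 -9.73480615e-01 -4.39613168e-05]
 [-4.32531624e-06  4.41424468e-05 -9.99999999e-01]]
{'K': array([[305.00161595,   0.        , 250.30556745],
       [  0.        , 305.00161595, 191.14859707],
       [  0.        ,   0.        ,   1.        ]]), 'D': array([-0.06083837,  0.        ,  0.        ,  0.        ,  0.        ]), 'xyz': array([ 0.19592052, -0.5451848 ,  0.37410335]), 'attitude': array([ 0.10334487,  0.776709  , -0.61595424, -0.08150667])}
```

```bash
cat >> h.py <<'E'
def move(p,yaw=None):
    """cm shift and turn (deg) from the present pose, tool pointing straight down with tool-x at yaw deg"""
    s=get_state();A=rot(s["orientation"])
    sh=A.T@(np.array(p)-s["tcp_pos"])*100
    y=np.radians(yaw) if yaw is not None else np.arctan2(A[1,0],A[0,0])
    B=np.array([[np.cos(y),np.sin(y),0],[np.sin(y),-np.cos(y),0],[0,0,-1]])
    print("shift cm",sh.round(2),"turn",np.degrees(R.from_matrix(A.T@B).as_rotvec()).round(2))
E
python3 - <<'E'
from h import *
import workcell
print(grip_point_offset if 'grip_point_offset' in dir(workcell) else [n for n in dir(workcell) if n[0]!='_'])
move([.30,-.26,.26],57); move([.483,.0245,.26],101.6)
E
```

```text
0.0187
shift cm [ 23.26 -25.33  -2.87] turn [  0.     0.   -43.78]
shift cm [ 47.58 -48.84  -2.87] turn [  0.     0.   -88.38]
```

Emit:
send_rows(series=[23.8,-24.4,-2.9,0,0,-44,1,47.6,-48.8,-2.9,0,0,-88.4,1,47.6,-48.8,-2.9,0,0,-88.4,1,47.6,-48.8,-2.9,0,0,-88.4,1,47.6,-48.8,-2.9,0,0,-88.4,1,47.6,-48.8,-2.9,0,0,-88.4,1,47.6,-48.8,-2.9,0,0,-88.4,1,47.6,-48.8,-2.9,0,0,-88.4,1,47.6,-48.8,-2.9,0,0,-88.4,1,47.6,-48.8,-2.9,0,0,-88.4,1])

```text
clock: 1.33
tcp_pos: [0.3468, -0.2015, 0.2502]
orientation: [0.001, 0.736, 0.677, 0.0]
wrist_force: [0.8, -0.1, 0.1]
finger_gap: 0.0855
```

Run:
```python
from h import *
s=get_state();print(s["clock"],s["tcp_pos"]); move([.483,.0245,.26],101.6)
```

```text
1.3333 [ 0.34684812 -0.20150781  0.2501978 ]
shift cm [23.67 11.66 -0.99] turn [  0.05   0.06 -16.44]
```

Emit:
send_rows(series=[20,10,-1,0,0,-16,1,20,10,-1,0,0,-16,1,20,10,-1,0,0,-16,1,20,10,-1,0,0,-16,1,20,10,-1,0,0,-16,1,20,10,-1,0,0,-16,1,20,10,-1,0,0,-16,1,20,10,-1,0,0,-16,1])

```text
clock: 2.0
tcp_pos: [0.4639, -0.0123, 0.2596]
orientation: [-0.0, 0.636, 0.772, -0.0]
wrist_force: [0.3, -0.2, 0.1]
finger_gap: 0.0857
```

Run:
```python
from h import *
s=get_state();print(s["clock"],s["tcp_pos"]); move([.483,.0245,.26],101.6)
w=camera_info("wrist");im=read_camera("wrist");cv2.imwrite("pics/w1.png",im)
for l in("plunger_handle","stand"):
    for q in silhouettes("wrist",l):
        ys,xs=np.nonzero(q["pixels"]);print(l,q["p"],q["box"],xs.mean(),ys.mean())
print(proj(w,[[.483,.0245,.162],[.483,.0245,.112],[.483,.0245,.055]]))
```

```text
2.0 [ 0.46394115 -0.01225729  0.25960266]
shift cm [ 3.24  2.57 -0.04] turn [-0.03  0.02 -0.6 ]
stand 0.71 [243.2, 102.8, 62.6, 142.9] 272.385536823425 173.05013309671693
[[282.78476408 151.74561626]
 [277.38327446 144.53962147]
 [273.07447447 138.79769454]]
```

View pics/w1.png

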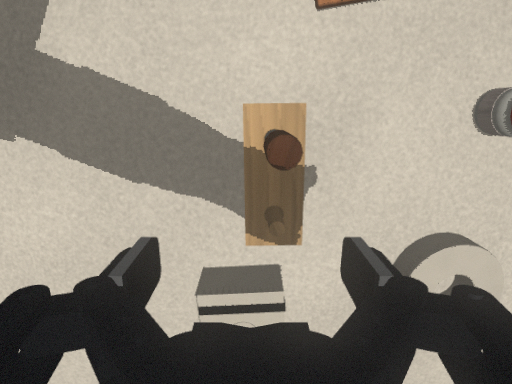

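The handle's top disc is at about (285.5,152), 3 px from the prediction. The stand's edges line up with the image, so the yaw is right.

Run:
```python
from h import *
w=camera_info("wrist");im=cv2.imread("pics/w1.png").astype(int)
c=im[130:175,262:308];m=((c.sum(2)<150)&(c[...,2]>c[...,0]+12)).astype(np.uint8)
n,l,st,ce=cv2.connectedComponentsWithStats(m);k=1+st[1:,4].argmax();print(st[k],ce[k]+[262,130])
print(at_z(w,[[285.5,152]],.162)); 
p=at_z(w,[[285.5,152]],.162)[0]; move([p[0],p[1],.26],101.6)
```

```text
[ 2  8  7 15 33] [266.09090909 143.57575758]
[[0.48465875 0.02297527 0.162     ]]
shift cm [ 3.22  2.79 -0.04] turn [-0.03  0.01 -0.84]
```

Emit:
send_rows(series=[3.2,2.7,0,0,0,-0.7,1,3.2,2.7,0,0,0,-0.7,1,3.2,2.7,0,0,0,-0.7,1,3.2,2.7,3,0,0,-0.7,1,3.2,2.7,6,0,0,-0.7,1,3.2,2.7,9,0,0,-0.7,1,3.2,2.7,12,0,0,-0.7,1,3.2,2.7,14.2,0,0,-0.7,1,3.2,2.7,14.2,0,0,-0.7,1,3.2,2.7,14.2,0,0,-0.7,1])

```text
clock: 2.98
tcp_pos: [0.4829, 0.0223, 0.1172]
orientation: [-0.001, 0.633, 0.774, -0.001]
wrist_force: [0.1, 0.4, -0.1]
finger_gap: 0.0858
```

Run:
```python
from h import *
move([.484,.0238,.118],101.6);cv2.imwrite("pics/w2.png",read_camera("wrist"))
```

```text
shift cm [ 0.12  0.14 -0.08] turn [-0.17 -0.03 -0.17]
```

View pics/w2.png

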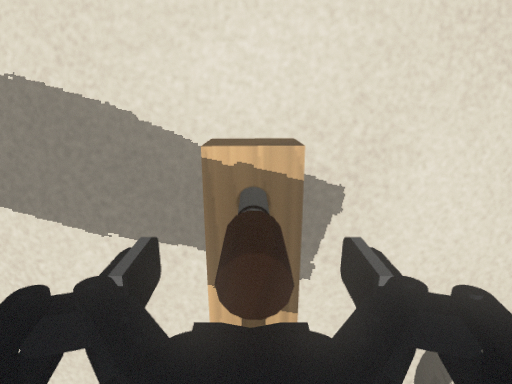

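The handle sits between the jaws at about x=255, with the finger midpoint at 251. I'll nudge about 1 mm and close.

Emit:
send_rows(series=[0.1,0.1,0,0,0,0,1,0.1,0.1,0,0,0,0,0,0.1,0.1,0,0,0,0,0,0.1,0.1,0,0,0,0,0,0.1,0.1,0,0,0,0,0,0.1,0.1,0,0,0,0,0,0.1,0.1,0,0,0,0,0,0.1,0.1,0,0,0,0,0,0.1,0.1,0,0,0,0,0,0.1,0.1,0,0,0,0,0], newtons=90)

```text
clock: 3.87
tcp_pos: [0.4851, 0.0246, 0.1184]
orientation: [0.0, 0.632, 0.775, -0.0]
wrist_force: [-1.2, 0.2, 4.9]
finger_gap: 0.0276
```

Run:
```python
from h import *
s=get_state();print(s["finger_gap"],s["wrist_force"],s["tcp_pos"]);move([.484,.0238,.28],101.6)
```

```text
0.027640630166907158 [-1.18603205  0.23988367  4.9098381 ] [0.48509321 0.0246017  0.11838865]
shift cm [ -0.06  -0.12 -16.16] turn [ 0.01  0.03 -0.05]
```

Emit:
send_rows(series=[0,0,-1,0,0,0,0,0,0,-2.5,0,0,0,0,0,0,-4.5,0,0,0,0,0,0,-7,0,0,0,0,0,0,-9.5,0,0,0,0,0,0,-12,0,0,0,0,0,0,-14,0,0,0,0,0,0,-15.5,0,0,0,0,0,0,-15.5,0,0,0,0,0,0,-15.5,0,0,0,0])

```text
clock: 4.7
tcp_pos: [0.4855, 0.0247, 0.2733]
orientation: [0.001, 0.632, 0.775, 0.0]
wrist_force: [-0.1, -0.7, -2.3]
finger_gap: 0.0282
```

Run:
```python
from h import *
s=get_state();print(s["finger_gap"],s["wrist_force"],s["tcp_pos"]);move([.4849,.1,.273],101.6);move([.51,.16,.273],101.6)
w=camera_info("wrist");im=read_camera("wrist");cv2.imwrite("pics/w3.png",im)
for l in("plunger_handle","barrel_rim"):
    for q in silhouettes("wrist",l):
        ys,xs=np.nonzero(q["pixels"]);print(l,q["p"],q["box"],xs.mean(),ys.mean())
print(proj(w,[[.5345,.2455,.115]]))
```

```text
0.02824781897616808 [-0.14847844 -0.72184184 -2.26585142] [0.48554704 0.02466049 0.27332829]
shift cm [7.39 1.45 0.03] turn [ 0.09  0.03 -0.05]
shift cm [12.77  5.11  0.03] turn [ 0.09  0.03 -0.05]
plunger_handle 0.82 [215.2, 177.0, 75.0, 146.7] 250.46800382043935 261.1076545231273
barrel_rim 0.92 [126.4, 0.5, 83.9, 19.8] 168.9417009602195 8.454046639231825
barrel_rim 0.77 [284.8, 2.4, 87.2, 36.2] 326.30944625407164 16.353601158161418
[[354.84109504 -54.18525226]]
```

View pics/w3.png

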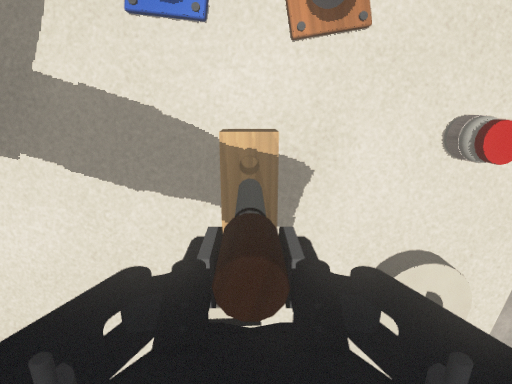

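Plunger is held straight between the pads, with its foot near (250,182). Next I'll move closer to the barrel and measure its rim with the wrist camera.

Emit:
send_rows(series=[3,1.2,0,0,0,0,0,6.4,2.5,0,0,0,0,0,9.6,3.8,0,0,0,0,0,12.8,5.1,0,0,0,0,0,12.8,5.1,0,0,0,0,0,12.8,5.1,0,0,0,0,0])

```text
clock: 5.35
tcp_pos: [0.5087, 0.1617, 0.271]
orientation: [-0.001, 0.631, 0.776, -0.001]
wrist_force: [-0.3, -1.4, -1.2]
finger_gap: 0.0286
```

Run:
```python
from h import *
s=get_state();print(s["finger_gap"],s["wrist_force"],s["tcp_pos"])
w=camera_info("wrist");im=read_camera("wrist");cv2.imwrite("pics/w4.png",im)
print(proj(w,[[.5345,.2455,.115]]))
im=im.copy()
for p in proj(w,[[.5345+.032*np.cos(a),.2455+.032*np.sin(a),.115] for a in np.arange(0,6.28,.3)]): cv2.circle(im,tuple(int(round(v)) for v in p),1,(0,255,0),-1)
cv2.imwrite("pics/w4b.png",cv2.resize(im[:260,120:460],None,fx=2.3,fy=2.3))
```

```text
0.02861458974531633 [-0.30655018 -1.35931781 -1.23693749] [0.50873928 0.16171879 0.27096246]
[[295.55663962  96.51762335]]
```

View pics/w4b.png

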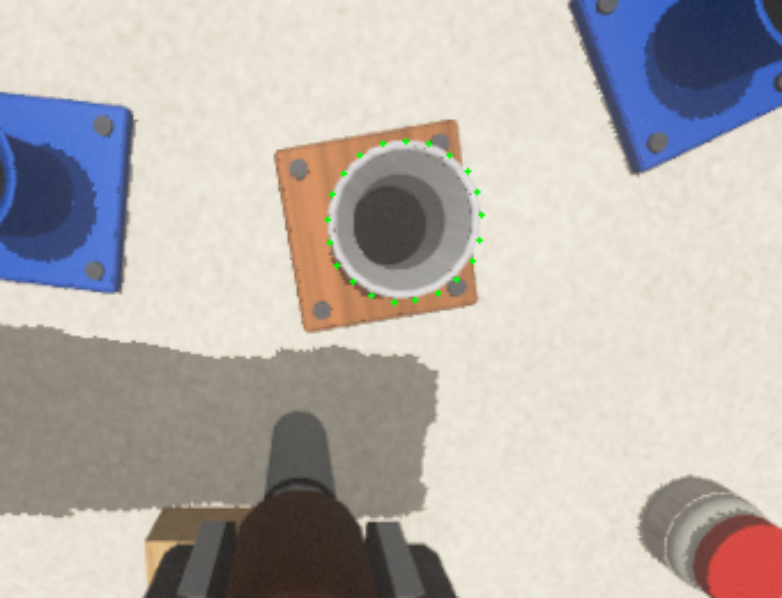

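The projected rim (green) matches the seen rim to about 1 px, centred at crop (404,219), i.e. (295.7,95.2).

Run:
```python
from h import *
w=camera_info("wrist");p=at_z(w,[[295.7,95.3]],.115)[0];print(p)
move([*p[:2],.27],101.6)
```

```text
[0.53452312 0.24543356 0.115     ]
shift cm [7.78 4.24 0.11] turn [-0.17  0.02  0.05]
```

Emit:
send_rows(series=[2,1.1,0,0,0,0,0,4.5,2.4,0,0,0,0,0,6.5,3.5,0,0,0,0,0,7.7,4.2,0,0,0,0,0,7.7,4.2,0,0,0,0,0,7.7,4.2,0,0,0,0,0,7.7,4.2,0,0,0,0,0])

```text
clock: 5.98
tcp_pos: [0.5349, 0.2426, 0.2723]
orientation: [-0.0, 0.633, 0.774, -0.001]
wrist_force: [-0.0, -0.4, -1.3]
finger_gap: 0.0279
```

Run:
```python
from h import *
s=get_state();print(s["finger_gap"],s["wrist_force"],s["tcp_pos"]);move([.5345,.2455,.27],101.6)
for c in("top","scene"): cv2.imwrite(f"pics/{c}5.png",read_camera(c))
a=cv2.imread("pics/scene5.png")[90:290,250:410];b=cv2.imread("pics/top5.png")[110:290,110:270]
cv2.imwrite("pics/5.png",np.hstack([cv2.resize(a,(400,500)),cv2.resize(b,(400,500))]))
```

```text
0.027935245340000997 [-0.04621607 -0.38126085 -1.28123711] [0.53488967 0.24257168 0.27228401]
shift cm [0.29 0.02 0.23] turn [-0.08  0.04 -0.14]
```

View pics/5.png

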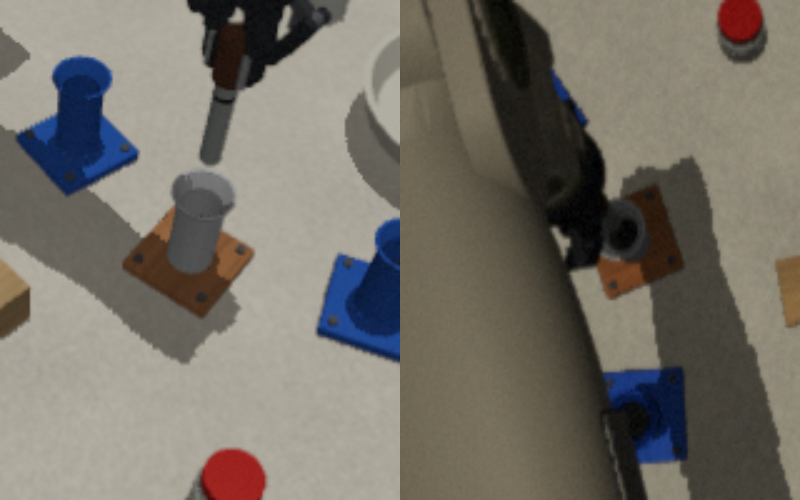

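In the scene view the plunger is above the grey barrel with its foot near (211,160), and both blue barrels are clear. Lowering into the bore, short of the piston.

Emit:
send_rows(series=[0.2,0,1,0,0,0,0,0.2,0,2.5,0,0,0,0,0.2,0,4,0,0,0,0,0.2,0,5.5,0,0,0,0,0.2,0,7,0,0,0,0,0.2,0,8,0,0,0,0,0.2,0,8.7,0,0,0,0,0.2,0,8.7,0,0,0,0,0.2,0,8.7,0,0,0,0])

```text
clock: 6.83
tcp_pos: [0.5348, 0.2459, 0.1857]
orientation: [-0.0, 0.633, 0.775, -0.0]
wrist_force: [0.2, -0.2, -1.3]
finger_gap: 0.0284
```

Run:
```python
from h import *
s=get_state();print(s["finger_gap"],s["wrist_force"],s["tcp_pos"]);move([.5345,.2455,.1384],101.6)
```

```text
0.02838689123637556 [ 0.22092925 -0.24392955 -1.26395659] [0.53475844 0.2458687  0.18569726]
shift cm [-0.03 -0.03  4.73] turn [-0.01  0.01 -0.07]
```

Emit:
send_rows(series=[0,0,0.2,0,0,0,0,0,0,0.5,0,0,0,0,0,0,0.8,0,0,0,0,0,0,1.1,0,0,0,0,0,0,1.4,0,0,0,0,0,0,1.7,0,0,0,0,0,0,2.0,0,0,0,0,0,0,2.2,0,0,0,0,0,0,2.4,0,0,0,0,0,0,2.6,0,0,0,0], newtons=110)

```text
clock: 7.67
tcp_pos: [0.5349, 0.2461, 0.1611]
orientation: [0.0, 0.632, 0.775, 0.0]
wrist_force: [-1.9, -0.6, 8.9]
finger_gap: 0.0283
```

Emit:
send_rows(series=[0,0,0.2,0,0,0,0,0,0,0.4,0,0,0,0,0,0,0.6,0,0,0,0,0,0,0.8,0,0,0,0,0,0,1.0,0,0,0,0,0,0,1.2,0,0,0,0,0,0,1.4,0,0,0,0,0,0,1.5,0,0,0,0])

```text
clock: 8.33
tcp_pos: [0.5349, 0.2461, 0.146]
orientation: [0.0, 0.632, 0.775, 0.001]
wrist_force: [-2.0, -1.2, 7.3]
finger_gap: 0.0282
```

Run:
```python
from h import *
s=get_state();print(s["finger_gap"],s["wrist_force"],s["ft_torque"],s["tcp_pos"]);move([.5345,.2455,.1384],101.6)
```

```text
0.028208038676251063 [-1.97603788 -1.24842676  7.25024357] [-0.26055418  0.75412065 -0.01330384] [0.53490067 0.24614429 0.14599505]
shift cm [-0.06 -0.05  0.76] turn [ 0.07 -0.   -0.05]
```

Emit:
send_rows(series=[0,0,0.15,0,0,0,0,0,0,0.3,0,0,0,0,0,0,0.45,0,0,0,0,0,0,0.55,0,0,0,0,0,0,0.65,0,0,0,0,0,0,0.7,0,0,0,0,0,0,0.75,0,0,0,0,0,0,0.75,0,0,0,0])

```text
clock: 9.0
tcp_pos: [0.5349, 0.2461, 0.1384]
orientation: [0.0, 0.632, 0.775, 0.0]
wrist_force: [-3.0, -0.5, 6.6]
finger_gap: 0.0274
```

Emit:
send_rows(series=[0,0,0.05,0,0,0,0,0,0,0.1,0,0,0,0,0,0,0.15,0,0,0,0,0,0,0.15,0,0,0,0])

```text
clock: 9.33
tcp_pos: [0.535, 0.2462, 0.1384]
orientation: [0.001, 0.632, 0.775, 0.001]
wrist_force: [-5.1, -0.8, 14.7]
finger_gap: 0.028
```

Emit:
send_rows(series=[0,0,0.1,0,0,0,0,0,0,0.2,0,0,0,0,0,0,0.2,0,0,0,0])

```text
clock: 9.58
tcp_pos: [0.5352, 0.2463, 0.1382]
orientation: [0.001, 0.632, 0.775, 0.002]
wrist_force: [-7.7, -2.4, 24.3]
finger_gap: 0.028
```

Run:
```python
from h import *
s=get_state();print(s["finger_gap"],s["wrist_force"],s["ft_torque"],s["tcp_pos"])
c="scene";i=camera_info(c);im=read_camera(c)
u=proj(i,[[.5345,.2455,.12]])[0].astype(int)
a=im[u[1]-55:u[1]+45,u[0]-60:u[0]+60];b=read_camera("wrist")
cv2.imwrite("pics/6.png",np.hstack([cv2.resize(a,(480,400),interpolation=2),cv2.resize(b[120:384,150:350],(303,400))]))
```

```text
0.027985610929075744 [-7.71898541 -2.43765109 24.2770873 ] [-0.67404151  2.27270002  0.05014039] [0.5352178  0.24631493 0.13818851]
```

View pics/6.png

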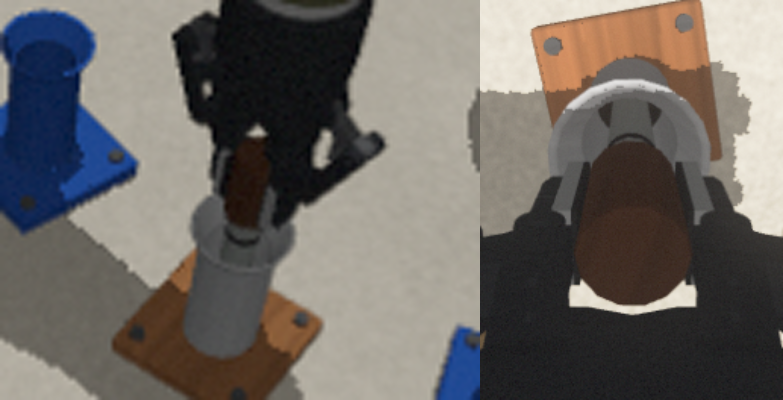

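Force has risen to 24 N with the TCP held at 0.138, the height predicted for bottom. The ring appears level with the rim. Now unload, then open gently.

Emit:
send_rows(series=[0,0,-0.1,0,0,0,0,0,0,-0.2,0,0,0,0,0,0,-0.3,0,0,0,0,0,0,-0.3,0,0,0,0,0,0,-0.3,0,0,0,0], newtons=30)

```text
clock: 10.1
tcp_pos: [0.5349, 0.2461, 0.1384]
orientation: [0.0, 0.632, 0.775, 0.001]
wrist_force: [-2.3, -2.1, 8.8]
finger_gap: 0.0284
```

Emit:
send_rows(series=[0,0,-0.05,0,0,0,0,0,0,-0.1,0,0,0,0,0,0,-0.1,0,0,0,0.4,0,0,-0.1,0,0,0,0.45,0,0,-0.1,0,0,0,0.5,0,0,-0.1,0,0,0,0.6,0,0,-0.1,0,0,0,0.8,0,0,-0.1,0,0,0,1,0,0,-0.1,0,0,0,1,0,0,-0.1,0,0,0,1])

```text
clock: 10.93
tcp_pos: [0.5348, 0.246, 0.1376]
orientation: [0.0, 0.632, 0.775, -0.0]
wrist_force: [0.4, 0.2, 0.9]
finger_gap: 0.0853
```

Run:
```python
from h import *
s=get_state();print(s["finger_gap"],s["wrist_force"],s["tcp_pos"])
cv2.imwrite("pics/7.png",read_camera("wrist"))
```

```text
0.08528751961621168 [0.40068396 0.21489271 0.93124033] [0.53483053 0.24602426 0.13760179]
```

View pics/7.png

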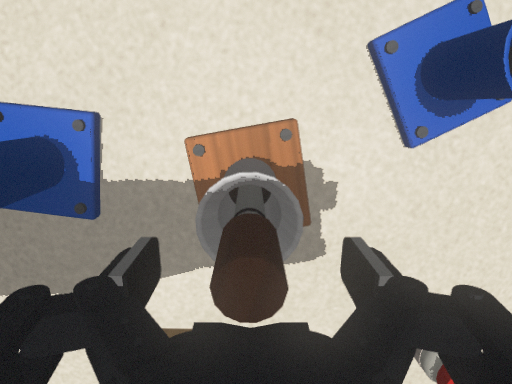

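The plunger stands free and upright, with its handle top near (249,285) and the fingers clear. Retreating straight up.

Emit:
send_rows(series=[0,0,-1,0,0,0,1,0,0,-3,0,0,0,1,0,0,-5,0,0,0,1,0,0,-8,0,0,0,1,0,0,-11,0,0,0,1,0,0,-14,0,0,0,1,0,0,-16,0,0,0,1,-4,0,-16,0,0,0,1,-8,0,-16,0,0,0,1,-8,0,-16,0,0,0,1])

```text
clock: 11.82
tcp_pos: [0.5524, 0.1627, 0.2992]
orientation: [0.002, 0.634, 0.773, -0.0]
wrist_force: [-0.2, 0.4, -0.1]
finger_gap: 0.0853
```

Run:
```python
from h import *
s=get_state();print(s["finger_gap"],s["wrist_force"],s["tcp_pos"])
c="scene";i=camera_info(c);im=read_camera(c)
P=lambda z:[[.5348+.024*0,.2457,z]]
print("pred ring, top",proj(i,P(.115)),proj(i,P(.182)))
u=proj(i,P(.13))[0].astype(int);a=im[u[1]-50:u[1]+50,u[0]-50:u[0]+50]
w=camera_info("wrist");b=read_camera("wrist");print("wrist pred top",proj(w,P(.182)),proj(w,P(.132)))
v=proj(w,P(.15))[0].astype(int);b=b[max(v[1]-70,0):v[1]+70,v[0]-70:v[0]+70];print(u,v,b.shape)
cv2.imwrite("pics/8.png",np.hstack([cv2.resize(a,(400,400),interpolation=2),cv2.resize(b,(400,400))]))
```

```text
0.08534458726852001 [-0.23051613  0.35637259 -0.05327529] [0.55240126 0.16268812 0.29917076]
pred ring, top [[331.34173957 167.25280884]] [[335.84578642 148.16665618]]
wrist pred top [[249.05096808  87.03205465]] [[249.19215887  90.56571116]]
[332 163] [249  89] (140, 140, 3)
```

View pics/8.png

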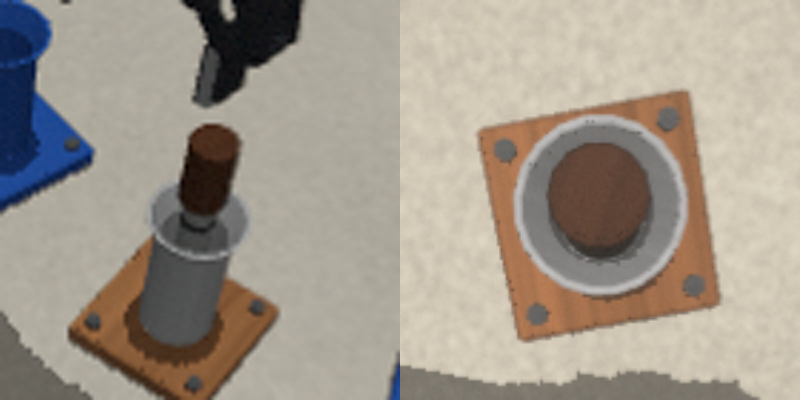

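The ring is at about scene (331,168.5) against a predicted (331,167) for rim level. The plunger is upright and centred, so I'm handing in.

```bash
python3 -c "
from workcell import *
print(hand_in(), get_state()['clock'])"
```

```text
the job is handed in; nothing more can be done
the job is handed in; nothing more can be done
```

The plunger is in the grey barrel on the brown foot, pressed until the piston bottomed, and left standing with nothing touching it. I handed the job in at about 12 s of the 38 s allowed; it gave no verdict.

- **Bottoming:** the piston yielded at about 7–9 N. The tool then stopped at 0.138 m, the height I had worked out for bottom, and the force rose to 24 N without further travel.
- **Depth mark:** the last scene picture shows the black ring within about 1 px of rim level. That is roughly as fine as the picture allows.
- **Release:** the last pictures show the plunger upright and centred, with the gripper clear. The blue look-alikes and the dowel were not touched.

No check failed. The fingers read 28 mm on the 30 mm handle, but the plunger showed no slip.

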